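Pack the soldering caddy

TASK

Pack the soldering kit into the grey carry caddy: the red reel of solder stands in the well of the blue insert, the flat white flux tin in the yellow one, the cream rosin jar with the black lid in the green one and the copper bobbin in the black one, each upright and flat on the floor of its well. Leave the black reel of green wire and the amber jar with the white cap standing where they are; they do not belong to the kit.

Things in the scene. Friction and masses are not known exactly. Their poses are not given: they have to be found in the camera images.
- solder_reel: small reel of solder wire with two red flanges and silvery wire between, standing upright, flange diameter 52 mm, 56 mm tall (the top flange reaches from 48 to 52 mm above the underside and its hub a little higher). Best gripped across the rim of the top flange. Origin: centre of its underside; z is its upright axis.
- flux_tin: flat round white tin with a red label on its lid, lying flat, 63 mm diameter, 22 mm high. Origin: centre of its underside; z is its upright axis.
- rosin_jar: round cream-coloured jar with a black lid, upright, 61 mm diameter, 80 mm tall. Origin: centre of its underside; z is its upright axis.
- bobbin: small copper-coloured wound bobbin with a black top, standing upright, 21 mm diameter, 20 mm tall, with a thin wire tail sticking out to its -y side. Origin: on its underside, 6 mm from the bobbin's axis, which stands at y = +6 mm in its own frame; z is its upright axis.
- insert_blue: Blue square plastic insert, 100x100x14 mm, fixed in the grey carry caddy (low wall, 22 mm high), with a round well of 74 mm diameter in its middle. Origin: centre of its underside, 6 mm above the bench; z up. Well floor 4 mm, rim 14 mm above the origin. The four inserts lie two by two, 101 mm apart, in changing order.
- insert_yellow: Yellow square plastic insert, 100x100x14 mm, fixed in the grey carry caddy (low wall, 22 mm high), with a round well of 86 mm diameter in its middle. Origin: centre of its underside, 6 mm above the bench; z up. Well floor 4 mm, rim 14 mm above the origin. The four inserts lie two by two, 101 mm apart, in changing order.
- insert_green: Green square plastic insert, 100x100x14 mm, fixed in the grey carry caddy (low wall, 22 mm high), with a round well of 84 mm diameter in its middle. Origin: centre of its underside, 6 mm above the bench; z up. Well floor 4 mm, rim 14 mm above the origin. The four inserts lie two by two, 101 mm apart, in changing order.
- insert_black: Black square plastic insert, 100x100x14 mm, fixed in the grey carry caddy (low wall, 22 mm high), with a round well of 50 mm diameter in its middle. Origin: centre of its underside, 6 mm above the bench; z up. Well floor 4 mm, rim 14 mm above the origin. The four inserts lie two by two, 101 mm apart, in changing order.
- wire_reel: look-alike to leave alone: reel of green hook-up wire with two black flanges and a grey hub, upright, flange diameter 52 mm, 56 mm tall. Origin: centre of its underside.
- amber_jar: look-alike to leave alone: amber-brown glass jar with a white cap, upright, 60 mm diameter, 80 mm tall. Origin: centre of its underside.

How it is judged:
At the end, for the whole second after the job is handed in: Reel, flux tin, rosin jar, bobbin stand upright (0.12 rad) at rest in the blue, yellow, green, black insert, origin under 7 mm above the insert's and within 13, 13.5, 13.5, 22 mm of its middle; black reel and amber jar within 20 mm of where they stood (horizontal distance between solder_reel and insert_blue below 0.013 m and z of solder_reel in the frame of insert_blue below 0.007 m and angle between each of solder_reel, flux_tin, rosin_jar, bobbin's own z axis and vertical below 0.12 rad and linear speed of each of solder_reel, flux_tin, rosin_jar, bobbin below 0.02 m/s and horizontal distance between flux_tin and insert_yellow below 0.0135 m and z of flux_tin in the frame of insert_yellow below 0.007 m and horizontal distance between rosin_jar and insert_green below 0.0135 m and z of rosin_jar in the frame of insert_green below 0.007 m and horizontal distance between bobbin and insert_black below 0.022 m and z of bobbin in the frame of insert_black below 0.007 m and distance of each of wire_reel, amber_jar from where it was at the start of the episode below 0.02 m); the robot touches nothing.
It fails at once if the black reel of green wire is shifted by more than 20 mm (distance of wire_reel from where it was at the start of the episode above 0.02 m).
It fails at once if the amber jar with the white cap is shifted by more than 20 mm (distance of amber_jar from where it was at the start of the episode above 0.02 m).
It also fails if it takes over 128 s, if anything falls off the work surface, if the arm or the gripper's body presses on something with over 40 N, if the wrist force passes 120 N, or if a joint passes its speed limit or range.

ROBOT

A 6-joint arm with a two-finger parallel gripper is mounted at the origin on a cart in front of the work surface, level with it; the furniture and walls round the work are solid. World frame = base frame: x ahead of the robot, y to its left, z up, the work surface at z = 0. Lengths are in m, angles in rad, forces in N, time in s.
With the tool pointing down it reaches from about 0.25 to 0.775 m from the base axis. Payload 8.9 kg.
Tool frame: the origin (TCP) lies at the very end of the fingers, on their centre line; the grasp point (between the pads) lies 19 mm behind it; z points along the fingers, y is the line along which they close (so a half turn about z gives the same grasp; the last joint's range is limited). The gripper opens to 85 mm and grips with 20 to 120 N. Pads are 22 mm wide; open, the fingers measure 114 mm over their backs; the gripper's body (76 mm by 85 mm) begins 54 mm behind the grasp point. The pads swing forward as they close: fully open they stand 13 mm farther back than shut.
Start: joints at [-1.353, 0.291, -0.153, 1.127, 0, 1.431], TCP at [0.183, -0.492, 0.231] pointing down, gripper open.
Joint ranges: [-2.52, 2.52], [-0.91, 1.74], [-1.3, 1.37], [-1.96, 2.02], [-1.52, 1.47], [-3.14, 3.14]. Speed limits (rad/s): [2.22, 2.22, 2.79, 3.14, 3.14, 3.14].

INTERFACE

Orientations are given as a unit quaternion [w, x, y, z].
In Python, from plant import sensors, snapshot, workorder gives the robot as it stands.
- The arm moves only by the tool send_rows, never from a script. Its argument "moves" is a list of rows, each a list of 5 numbers: the opening, from 0 (shut) to 1 (fully open), then the shift along the tool's x, y, z in cm, then the turn about the tool's z in rad. A call has 1 to 10 rows; each row is the pose to reach, as a shift and turn from the pose commanded when the call began, along the tool's axes at that moment; what a row does not reach only later rows make up. A row lasts 1/10 s, in which the tool goes at most 50 mm and 8.59 degrees, less where a joint would pass 70% of its speed; a pose out of reach is approached as far as the arm can. A call with a gripper value outside its range is refused whole. The fingers move at their own pace and stop on an object; the grip force is fixed at half the most. Time passes only in rows, so rows that repeat a pose let the fingers close. It gives the time, the measured TCP pose, the force, the opening and the grip force at its end, in the units of the state.
- sensors.read_state(): the state, without advancing time (a new reading comes with each control period).
- snapshot(name): name is "scene" or "top"; returns a dict with "frame" (420x560x3 uint8, red, green, blue), "camera_matrix" (3x3 intrinsics, pixels), "rvec" (rotation vector, rad) and "tvec" (3), from world to camera coordinates, as OpenCV has them. Camera axes: x right, y down, z forward; pixel columns grow to the right and rows downward; lengths in m; the calibration is good to about 2 mm. A picture is of the moment at which its call begins. There is no depth.
- workorder.close_job(): hands the job in; it is judged then, once.
The state is a dict: "t": time; "joint_positions": joint angles; "joint_velocities": joint speeds; "joint_torque": joint torques, N m; "position": TCP position; "ee_rot": TCP orientation; "ft_force": force on the tool from outside, world axes, zero at the start; "wrist_torque": the same for the moment, N m; "gripper_width": finger opening in m; "gripper_force": force on a finger pad.
Only numpy, scipy, OpenCV 4.12 (cv2) and the standard library are available. Lean on these libraries where they do the work, as an engineer would, in place of code of your own. Each camera call takes 0.05 s, during which the arm holds its last target. There are 200 camera calls.

## Working session

There is one attempt and no reset: what is moved stays moved. The work goes in short steps, Python scripts to look and compute and a tool call to move; the robot and the scene stay as the last step left them, time stands still between calls to the robot, and variables do not carry over. Pictures are saved under pics/ and viewed, at most 14 in all, crops included, and the job is handed in when it is done.

Besides the shell and the picture viewer there is one more tool, called after "Call:" in YAML: its name, and indented under it one key for each argument. send_rows: Moves the arm, as the interface text tells. Its arguments: {"type":"object","properties":{"moves":{"type":"array","items":{"type":"array","items":{"type":"number"}}}},"required":["moves"]}

```bash
ls; mkdir -p pics
python3 - <<'E'
from plant import sensors, snapshot
import cv2,numpy as np
s=sensors.read_state();print(s)
for n in("scene","top"):
    d=snapshot(n);cv2.imwrite(f"pics/{n}0.png",d["frame"][:,:,::-1]);print(n,d["camera_matrix"].tolist(),d["rvec"],d["tvec"])
    R=cv2.Rodrigues(np.array(d["rvec"]))[0];print(-R.T@np.array(d["tvec"]).ravel())
E
```

```text
pics
{'t': 0.0, 'joint_positions': array([-1.35328966e+00,  2.91275593e-01, -1.54142133e-01,  1.12668719e+00,
       -7.95925149e-06,  1.43152245e+00]), 'joint_velocities': array([ 0.00011488, -0.00229692,  0.00153577,  0.00101371, -0.00131363,
       -0.00180366]), 'joint_torque': array([-1.42308880e-03, -5.37144971e+01,  3.31365860e+01,  1.61169207e-02,
       -4.25055532e-04, -9.41840483e-06]), 'position': array([ 0.1832788 , -0.49149752,  0.23072884]), 'ee_rot': array([-6.53637484e-04,  9.84130396e-01,  1.77445586e-01, -2.95636635e-05]), 'ft_force': array([ 0.37607257, -0.30430302,  0.01431106]), 'wrist_torque': array([-2.89707902e-02,  4.84471567e-02, -8.08984242e-05]), 'gripper_force': 0.0, 'gripper_width': 0.08518121573629851}
scene [[412.2884926718819, 0.0, 274.15070562405486], [0.0, 412.2884926718819, 216.76526634203722], [0.0, 0.0, 1.0]] [ 0.87949573 -2.63630576  0.96804599] [0.49573097 0.23539294 0.76258435]
[0.22452338 0.55170506 0.72657051]
top [[515.1592788494836, 0.0, 287.8021037105458], [0.0, 515.1592788494836, 209.1173831976185], [0.0, 0.0, 1.0]] [ 2.21256158 -2.16155653  0.11714681] [0.06912467 0.55255991 1.11026744]
[0.45297096 0.10445075 1.15182543]
```

View pics/scene0.png

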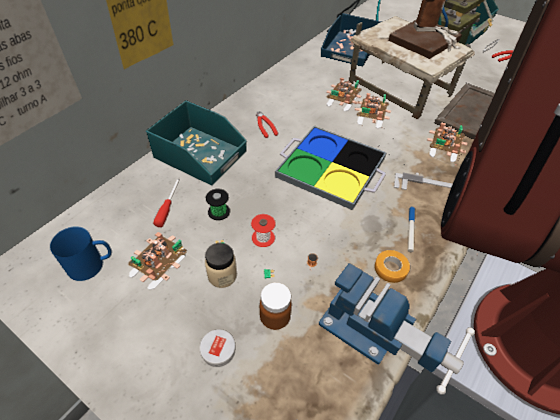

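View pics/top0.png

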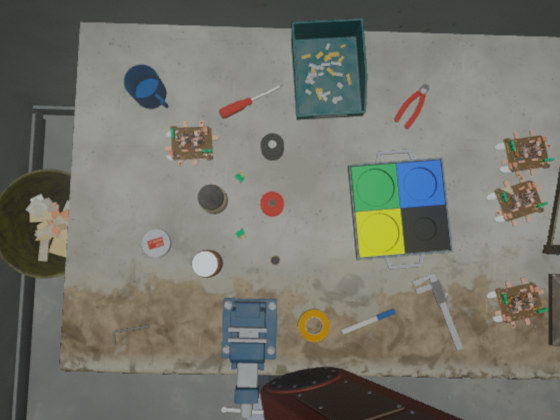

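```bash
cat > h.py <<'E'
import cv2,numpy as np
from scipy.spatial.transform import Rotation as Ro
from plant import sensors, snapshot
def ray(d,uv,z):
    K=np.array(d["camera_matrix"]);R=cv2.Rodrigues(np.array(d["rvec"]))[0];t=np.array(d["tvec"]).ravel()
    C=-R.T@t;v=R.T@np.linalg.inv(K)@np.array([*uv,1.]);return (C+v*(z-C[2])/v[2])
def proj(d,P):
    return cv2.projectPoints(np.array([P],float),np.array(d["rvec"]),np.array(d["tvec"]),np.array(d["camera_matrix"]),None)[0].ravel()
def blob(d,uv,half,fn):
    """largest contour of mask fn(hsv) in window round uv"""
    h=cv2.cvtColor(d["frame"],cv2.COLOR_RGB2HSV).astype(int)
    m=fn(h[...,0],h[...,1],h[...,2]).astype(np.uint8);w=np.zeros_like(m)
    u,v=map(int,uv);w[max(v-half,0):v+half,max(u-half,0):u+half]=1
    c=cv2.findContours(m*w,cv2.RETR_EXTERNAL,cv2.CHAIN_APPROX_NONE)[0]
    return max(c,key=cv2.contourArea)
def circ(c): 
    (u,v),r=cv2.minEnclosingCircle(c);M=cv2.moments(c);return (u,v),r,(M['m10']/M['m00'],M['m01']/M['m00'])
red=lambda h,s,v:((h<8)|(h>172))&(s>140)&(v>90)
white=lambda h,s,v:((s<40)&(v>165))|red(h,s,v)
dark=lambda h,s,v:v<75
def go(x,y,z,yaw=None):
    """shift (cm) and turn in tool axes; yaw = world angle of the tool's y (mod pi)"""
    s=sensors.read_state();q=s["ee_rot"];R=Ro.from_quat([q[1],q[2],q[3],q[0]]).as_matrix()
    sh=R.T@(np.array([x,y,z])-s["position"])*100
    a=np.arctan2(R[1,1],R[0,1]);tr=0 if yaw is None else -((yaw-a+np.pi/2)%np.pi-np.pi/2)
    print("shift",sh.round(2),"turn",round(tr,3),"yaw now",round(a,3),"j6",s["joint_positions"][5].round(2),"pos",s["position"].round(4))
E
python3 - <<'E'
from h import *
d=snapshot("top");s=snapshot("scene")
P={}
for n,uv,half,fn,z in [("reel",(272,204),22,red,.052),("tin",(155,243),24,white,.018),("jar",(212,198),22,dark,.08),("bob",(275,260),12,dark,.02),("wire",(272,147),22,dark,.052)]:
    c,r,m=circ(blob(d,uv,half,fn));P[n]=ray(d,c,z);print(n,c,m,r,P[n],ray(d,m,z))
for n,uv,h0,h1 in [("green",(376,187),40,85),("blue",(421,184),100,130),("yellow",(379,233),22,38)]:
    c=blob(d,uv,40,lambda h,s,v:(h>h0)&(h<h1)&(s>120));q=cv2.minAreaRect(c);P[n]=ray(d,q[0],.02);print(n,q,P[n])
P["black"]=P["blue"]+P["yellow"]-P["green"];print(P["black"],np.linalg.norm(P["blue"]-P["green"]),np.linalg.norm(P["yellow"]-P["green"]))
f=cv2.resize(s["frame"],None,fx=3,fy=3,interpolation=2)[:,:,::-1].copy()
for p in P.values():
    u=proj(s,p)*3+1;cv2.drawMarker(f,tuple(int(a) for a in u),(255,0,255),0,8,1)
cv2.imwrite("pics/s1.png",f[380:980,520:1200])
g=cv2.resize(d["frame"][240:280,255:295],None,fx=10,fy=10,interpolation=2)[:,:,::-1]
cv2.imwrite("pics/b1.png",g)
E
```

```text
reel (272.0, 203.5) (271.7069550466497, 203.49872773536896) 11.884963989257812 [0.55954783 0.11671456 0.052     ] [0.55953518 0.11734242 0.052     ]
tin (155.66128540039062, 243.9193572998047) (153.15602836879432, 244.59574468085106) 6.97877836227417 [0.46793533 0.36884343 0.018     ] [0.46633822 0.37421944 0.018     ]
jar (214.0, 200.0) (216.6276150627615, 200.7754532775453) 10.63024616241455 [0.56120304 0.2374512  0.08      ] [0.55971303 0.23193284 0.08      ]
bob (274.0, 260.0) (273.29166666666663, 260.2083333333333) 2.2361679077148438 [0.43872175 0.10959972 0.02      ] [0.43823449 0.11113581 0.02      ]
wire (271.5, 146.5) (272.0420792079208, 146.46534653465346) 12.589778900146484 [0.68343354 0.1208962  0.052     ] [0.68354122 0.11972569 0.052     ]
green ((375.1484375, 187.0340118408203), (45.561344146728516, 44.59810256958008), 84.47245788574219) [ 0.60501087 -0.11105508  0.02      ]
blue ((420.4554443359375, 183.55447387695312), (46.16972351074219, 45.17469024658203), 84.2894058227539) [ 0.61537538 -0.21229973  0.02      ]
yellow ((379.8412780761719, 232.13990783691406), (45.98585510253906, 45.89250946044922), 84.64418029785156) [ 0.50502519 -0.12222346  0.02      ]
[ 0.51538971 -0.22346811  0.02      ] 0.10177377616537743 0.10060749229472182
```

View pics/s1.png

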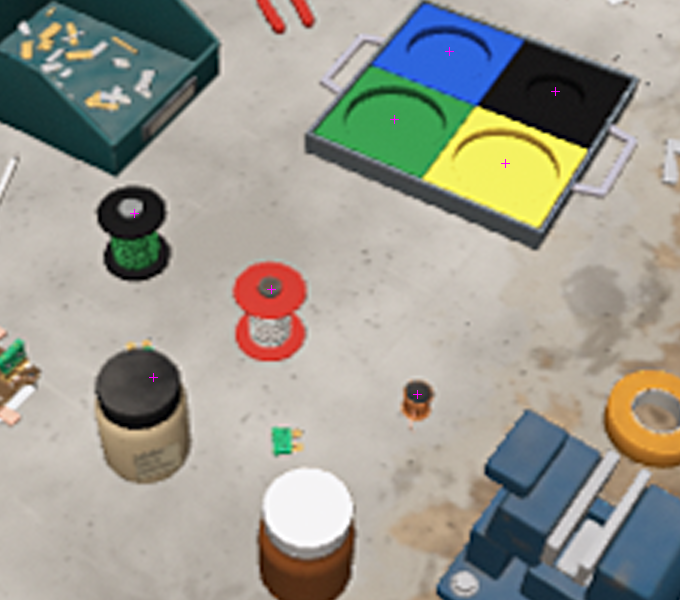

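View pics/b1.png

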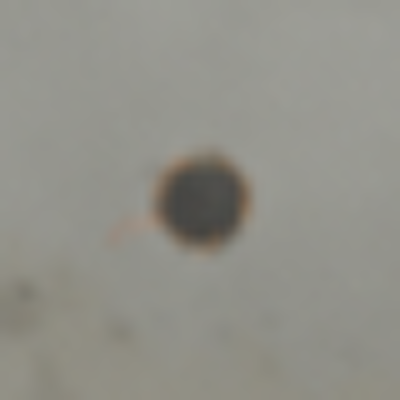

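Run:
```python
from h import *
d=snapshot("top");s=snapshot("scene")
print("bob",ray(d,(274.85,259.75),.02))
f=d["frame"];h=cv2.cvtColor(f,cv2.COLOR_RGB2HSV);print(h[243,138:172].tolist());print(h[198,192:230].tolist())
for n,p,hf in(("tin",(155,243),20),("jar",(212,198),20)):
    u,v=p;c=f[v-hf:v+hf,u-hf:u+hf];g=cv2.cvtColor(cv2.resize(c,None,fx=8,fy=8,interpolation=2),cv2.COLOR_RGB2GRAY)
    q=cv2.HoughCircles(cv2.GaussianBlur(g,(0,0),4),cv2.HOUGH_GRADIENT,1,10,param1=60,param2=15,minRadius=85,maxRadius=135)
    for k in q[0][:3]: uv=((k[0]+.5)/8-.5+u-hf,(k[1]+.5)/8-.5+v-hf);print(n,uv,k[2]/8,ray(d,uv,{"tin":.022,"jar":.08}[n]))
    b=cv2.resize(c,None,fx=8,fy=8,interpolation=2)[:,:,::-1].copy();k=q[0][0];cv2.circle(b,(int(k[0]),int(k[1])),int(k[2]),(255,0,255),1)
    globals()[n]=b
cv2.imwrite("pics/tj.png",np.hstack([tin,jar]))
```

```text
bob [0.43930654 0.10775614 0.02      ]
[[30, 15, 140], [30, 14, 141], [30, 13, 141], [36, 8, 150], [70, 5, 157], [98, 6, 158], [90, 6, 159], [90, 6, 159], [90, 5, 159], [5, 52, 157], [4, 128, 158], [6, 132, 160], [6, 120, 162], [5, 140, 160], [5, 159, 159], [5, 157, 159], [5, 157, 159], [5, 157, 159], [5, 144, 161], [5, 126, 162], [6, 112, 164], [6, 118, 162], [6, 115, 162], [6, 116, 161], [7, 107, 162], [5, 85, 159], [3, 15, 158], [98, 6, 162], [90, 6, 162], [98, 6, 162], [98, 6, 162], [75, 3, 153], [40, 7, 114], [30, 16, 110]]
[[34, 12, 147], [30, 12, 146], [34, 12, 148], [26, 12, 149], [34, 12, 149], [30, 12, 123], [25, 16, 94], [24, 15, 86], [30, 12, 85], [30, 12, 85], [30, 12, 84], [24, 15, 84], [23, 13, 81], [23, 13, 79], [30, 13, 78], [30, 13, 77], [30, 13, 77], [20, 10, 74], [23, 14, 74], [30, 14, 72], [30, 14, 72], [40, 11, 70], [23, 14, 73], [23, 14, 74], [23, 14, 72], [30, 11, 70], [30, 11, 69], [38, 15, 68], [30, 11, 69], [30, 11, 69], [30, 12, 65], [25, 43, 72], [21, 65, 121], [22, 66, 123], [21, 64, 104], [22, 35, 109], [30, 12, 145], [34, 11, 157]]Traceback (most recent call last):
  File "<stdin>", line 8, in <module>
TypeError: 'NoneType' object is not subscriptable
```

Run:
```python
from h import *
d=snapshot("top");out=[]
for n,p,hf,fn,z in(("tin",(155,243),20,lambda h,s,v:((s<10)&(v>145))|((h<9)&(s>40)&(v>130)),.022),("jar",(212,198),20,lambda h,s,v:(s<30)&(v<105),.08)):
    c=cv2.convexHull(blob(d,p,hf,fn));(u,v),r,m=circ(c);e=cv2.fitEllipse(c)
    print(n,(u,v),r,m,e,ray(d,(u,v),z),ray(d,m,z))
    b=cv2.resize(d["frame"][p[1]-20:p[1]+20,p[0]-20:p[0]+20],None,fx=8,fy=8,interpolation=2)[:,:,::-1].copy()
    cv2.polylines(b,[((c-np.array([p[0]-20,p[1]-20]))*8+4).astype(int)],True,(255,0,255));out.append(b)
cv2.imwrite("pics/tj.png",np.hstack(out))
```

```text
tin (154.7058868408203, 242.76470947265625) 14.419071197509766 (154.8579945799458, 242.74769647696473) ((154.8221893310547, 242.71156311035156), (27.76137351989746, 28.882890701293945), 24.441650390625) [0.47034216 0.37009028 0.022     ] [0.47038663 0.36976261 0.022     ]
jar (210.0, 196.6666717529297) 12.693053245544434 (210.06457431457432, 196.83910533910532) ((210.09107971191406, 196.73484802246094), (24.568931579589844, 24.75933265686035), 93.00093841552734) [0.56798457 0.24601155 0.08      ] [0.56762629 0.24586452 0.08      ]
```

View pics/tj.png

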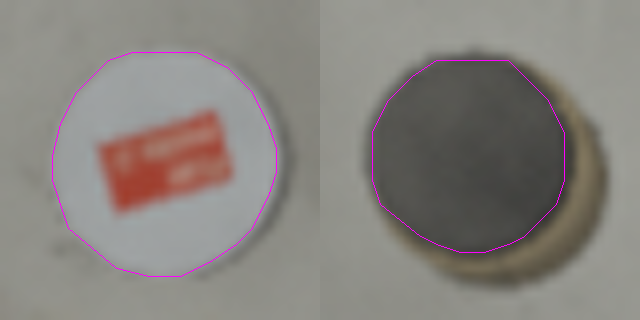

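Run:
```python
from h import *
go(.45,-.2,.23,.42);go(.47,.37,.2,.42)
```

```text
shift [ 35.18 -18.03   0.12] turn 1.508 yaw now -1.214 j6 1.43 pos [ 0.1834 -0.4918  0.2312]
shift [ 56.96 -70.74   3.14] turn 1.508 yaw now -1.214 j6 1.43 pos [ 0.1834 -0.4918  0.2312]
```

Call:
send_rows:
  moves:
    - [1,12,-6,0,-0.15]
    - [1,24,-12,0,-0.3]
    - [1,35,-18,0,-0.45]
    - [1,35,-18,0,-0.6]
    - [1,35,-18,0,-0.75]
    - [1,35,-18,0,-0.9]
    - [1,35,-18,0,-1.05]
    - [1,35,-18,0,-1.2]
    - [1,35,-18,0,-1.35]
    - [1,35,-18,0,-1.634]

```text
t: 1.35
position: [0.4493, -0.1996, 0.2312]
ee_rot: [-0.0, 0.595, 0.803, -0.0]
ft_force: [-0.2, -0.0, -0.8]
gripper_width: 0.0854
gripper_force: 0.0
```

Run:
```python
from h import *
go(.47,.37,.15,.42)
```

```text
shift [53.89 18.56  8.12] turn -0.125 yaw now 0.295 j6 0.71 pos [ 0.4493 -0.1996  0.2312]
```

Call:
send_rows:
  moves:
    - [1,5,1.7,0,-0.125]
    - [1,14,4.8,0,-0.125]
    - [1,27,9.3,0,-0.125]
    - [1,40,14,2,-0.125]
    - [1,48,16.5,5,-0.125]
    - [1,53.9,18.6,7,-0.125]
    - [1,53.9,18.6,8,-0.125]
    - [1,53.9,18.6,8,-0.125]
    - [1,53.9,18.6,8,-0.125]
    - [1,53.9,18.6,8,-0.125]

```text
t: 2.35
position: [0.4711, 0.2944, 0.1678]
ee_rot: [0.0, 0.548, 0.837, 0.0]
ft_force: [1.2, 0.6, 0.5]
gripper_width: 0.0857
gripper_force: 0.0
```

Run:
```python
from h import *
go(.47,.37,.007,.42)
```

```text
shift [ 6.97  2.92 16.08] turn -0.009 yaw now 0.411 j6 1.59 pos [0.4711 0.2944 0.1678]
```

Call:
send_rows:
  moves:
    - [1,4,1.7,4,0]
    - [1,7,2.9,8,0]
    - [1,7,2.9,10,0]
    - [1,7,2.9,10,0]
    - [1,7,2.9,10,0]

```text
t: 2.85
position: [0.4698, 0.3676, 0.0684]
ee_rot: [-0.0, 0.548, 0.837, -0.0]
ft_force: [0.8, -1.0, 0.9]
gripper_width: 0.0855
gripper_force: 0.0
```

Run:
```python
from h import *
go(.47,.37,.007,.42)
```

```text
shift [0.21 0.12 6.14] turn -0.009 yaw now 0.411 j6 1.7 pos [0.4698 0.3676 0.0684]
```

Call:
send_rows:
  moves:
    - [1,0.2,0.1,3,0]
    - [1,0.2,0.1,6,0]
    - [1,0.2,0.1,6.1,0]
    - [0,0.2,0.1,6.1,0]
    - [0,0.2,0.1,6.1,0]
    - [0,0.2,0.1,6.1,0]
    - [0,0.2,0.1,6.1,0]
    - [0,0.2,0.1,6.1,0]
    - [0,0.2,0.1,6.1,0]
    - [0,0.2,0.1,6.1,0]

```text
t: 3.85
position: [0.4716, 0.3706, 0.0103]
ee_rot: [0.001, 0.548, 0.836, 0.001]
ft_force: [-1.8, -4.1, 10.4]
gripper_width: 0.0595
gripper_force: 62.1
```

Call:
send_rows:
  moves:
    - [0,0,0,-2,0]
    - [0,0,0,-5,0]
    - [0,0,0,-9,0]
    - [0,0,0,-13,0]
    - [0,0,0,-13,0]

```text
t: 4.35
position: [0.4737, 0.3723, 0.145]
ee_rot: [0.003, 0.548, 0.836, 0.005]
ft_force: [0.4, 0.4, -0.9]
gripper_width: 0.0597
gripper_force: 65.0
```

Run:
```python
from h import *
go(.505,-.122,.09,.42)
d=snapshot("scene");f=cv2.resize(d["frame"],None,fx=2,fy=2)[:,:,::-1]
u=(proj(d,sensors.read_state()["position"])*2).astype(int);print(u)
x0=max(u[0]-200,0);y0=max(u[1]-200,0);cv2.imwrite("pics/g1.png",f[y0:y0+400,x0:x0+400])
```

```text
shift [-46.57 -16.94   5.23] turn -0.009 yaw now 0.411 j6 1.7 pos [0.4737 0.3723 0.145 ]
[415 629]
```

View pics/g1.png

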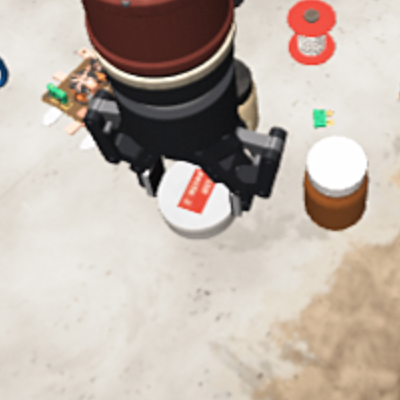

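Call:
send_rows:
  moves:
    - [0,0,0,0,0]
    - [0,0,0,0,0]
    - [0,0,0,0,0]

```text
t: 4.7
position: [0.4695, 0.3698, 0.1362]
ee_rot: [-0.0, 0.548, 0.836, -0.001]
ft_force: [-0.6, 0.2, -1.0]
gripper_width: 0.06
gripper_force: 65.0
```

Run:
```python
from h import *
s=sensors.read_state();p=s["position"];print(p,s["ft_force"],s["gripper_width"])
d=snapshot("scene");f=d["frame"]
u=proj(d,p).astype(int)
h=cv2.cvtColor(f,cv2.COLOR_RGB2HSV).astype(int)
for z in(.0,.01,.02):
  print(z,proj(d,p+[0,0,z]))
g=cv2.resize(f[u[1]-45:u[1]+30,u[0]-50:u[0]+50],None,fx=7,fy=7,interpolation=2)[:,:,::-1].copy()
c,sn=np.cos(.411),np.sin(.411)
for z in(.012,):
  for a in np.linspace(0,6.28,40):
    q=proj(d,p+[.0315*np.cos(a),.0315*np.sin(a),z]);q=(q-[u[0]-50,u[1]-45])*7+3;cv2.circle(g,tuple(q.astype(int)),2,(255,0,255),-1)
cv2.imwrite("pics/g2.png",g)
```

```text
[0.46947715 0.3698034  0.13623609] [-0.6460273   0.2041017  -1.00585899] 0.0600382221722949
0.0 [210.16949037 316.56645356]
0.01 [209.50944129 313.5797535 ]
0.02 [208.83316841 310.51964132]
```

View pics/g2.png

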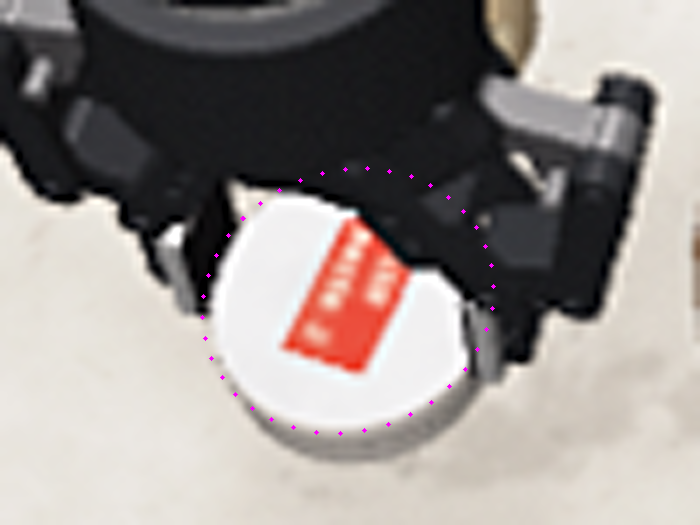

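Run:
```python
from h import *
go(.505,-.122,.13,.42)
```

```text
shift [-46.51 -16.4    0.66] turn -0.009 yaw now 0.411 j6 1.7 pos [0.4695 0.3699 0.1362]
```

Call:
send_rows:
  moves:
    - [0,-3,-1.1,-1,0]
    - [0,-8,-2.8,-1,0]
    - [0,-13,-4.6,-1,0]
    - [0,-18,-6.3,-1,0]
    - [0,-23,-8.1,-1,0]
    - [0,-28,-9.9,-1,0]
    - [0,-33,-11.6,-1,0]
    - [0,-38,-13.4,-1,0]
    - [0,-42,-15,0,0]
    - [0,-45,-16,0,0]

```text
t: 5.75
position: [0.5023, -0.1083, 0.1363]
ee_rot: [-0.001, 0.548, 0.836, -0.0]
ft_force: [0.8, 0.8, -0.6]
gripper_width: 0.0596
gripper_force: 65.0
```

Call:
send_rows:
  moves:
    - [0,-1,-0.4,0,0]
    - [0,-1,-0.4,0,0]
    - [0,-1,-0.4,0,0]
    - [0,-1,-0.4,0,0]

```text
t: 6.15
position: [0.5033, -0.1155, 0.1371]
ee_rot: [-0.0, 0.547, 0.837, 0.0]
ft_force: [0.8, 0.3, -0.7]
gripper_width: 0.0596
gripper_force: 65.0
```

Run:
```python
from h import *
go(.505,-.122,.0225,.42)
```

```text
shift [-0.67 -0.1  11.45] turn -0.007 yaw now 0.413 j6 0.79 pos [ 0.5033 -0.1155  0.1371]
```

Call:
send_rows:
  moves:
    - [0,-0.7,-0.1,4,0]
    - [0,-0.7,-0.1,8,0]
    - [0,-0.7,-0.1,10,0]
    - [0,-0.7,-0.1,10.8,0]
    - [0,-0.7,-0.1,11.2,0]
    - [0,-0.7,-0.1,11.5,0]
    - [0,-0.7,-0.1,11.5,0]
    - [0,-0.7,-0.1,11.5,0]

```text
t: 6.95
position: [0.506, -0.124, 0.023]
ee_rot: [0.001, 0.548, 0.837, 0.0]
ft_force: [-0.5, -0.2, -0.4]
gripper_width: 0.0598
gripper_force: 65.1
```

Run:
```python
from h import *
s=sensors.read_state();print(s["ft_force"]);go(.505,-.122,.02,.42)
```

```text
[-0.49864854 -0.21351211 -0.42612815]
shift [ 0.22 -0.02  0.3 ] turn -0.009 yaw now 0.411 j6 0.78 pos [ 0.506 -0.124  0.023]
```

Lower in small steps until contact, then release partially.

Call:
send_rows:
  moves:
    - [0,0.2,0,0.2,0]
    - [0,0.2,0,0.4,0]
    - [0,0.2,0,0.4,0]

```text
t: 7.25
position: [0.5052, -0.122, 0.0202]
ee_rot: [0.001, 0.548, 0.837, 0.0]
ft_force: [-6.4, 3.2, 26.4]
gripper_width: 0.06
gripper_force: 68.0
```

Call:
send_rows:
  moves:
    - [0,0,0,-0.2,0]
    - [0.85,0,0,-0.2,0]
    - [0.85,0,0,-0.2,0]
    - [0.85,0,0,-0.2,0]
    - [0.85,0,0,-1,0]
    - [0.85,0,0,-4,0]
    - [0.85,0,0,-9,0]
    - [0.85,0,0,-14,0]
    - [0.85,0,0,-18,0]
    - [0.85,0,0,-18,0]

```text
t: 8.25
position: [0.5075, -0.1231, 0.2042]
ee_rot: [0.005, 0.548, 0.837, 0.001]
ft_force: [0.8, -0.0, -0.6]
gripper_width: 0.0729
gripper_force: 0.0
```

Run:
```python
from h import *
go(.5595,.117,.15,.42)
d=snapshot("scene");f=d["frame"]
g=cv2.resize(f[115:215,270:395],None,fx=6,fy=6,interpolation=2)[:,:,::-1].copy()
for a in np.linspace(0,6.28,60):
    for r,z,c in((.0315,.01,(255,0,255)),):
        q=proj(d,[.505+r*np.cos(a),-.122+r*np.sin(a),z]);q=(q-[270,115])*6+3;cv2.circle(g,tuple(q.astype(int)),1,c,-1)
cv2.imwrite("pics/p1.png",g)
```

```text
shift [19.97 14.33  5.38] turn -0.009 yaw now 0.411 j6 0.78 pos [ 0.5075 -0.1231  0.2042]
```

View pics/p1.png

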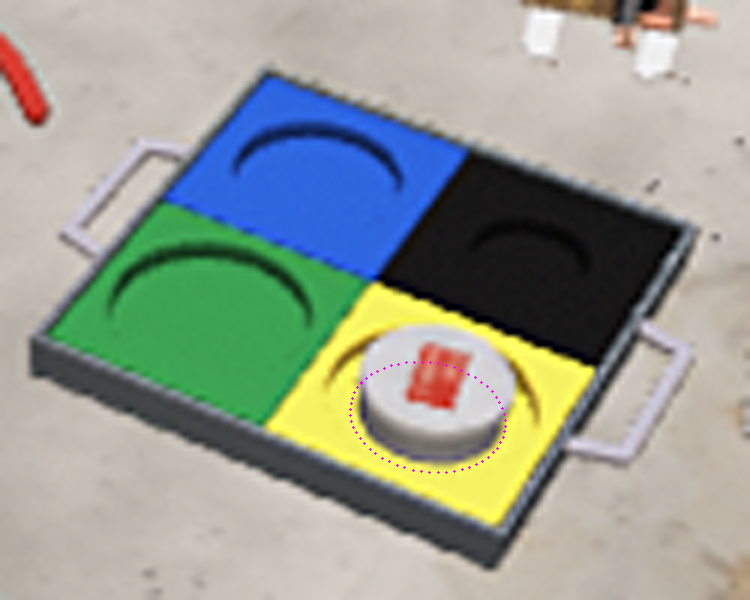

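Run:
```python
from h import *
d=snapshot("top");s=snapshot("scene")
W=lambda h,s,v:((s<12)&(v>130))|((h<9)&(s>40)&(s<190)&(v>120))
a=proj(d,[.505,-.122,.032]);b=proj(s,[.505,-.122,.032])
for k,c0 in((d,a),(s,b)):
    c=cv2.convexHull(blob(k,c0,20,W));e=cv2.fitEllipse(c);print(c0,e,circ(c)[2])
    for z in(.032,.035):print(z,ray(k,e[0],z))
```

```text
[380.83764134 231.92187743] ((380.7137451171875, 232.14817810058594), (26.567203521728516, 27.405445098876953), 92.27499389648438) (380.69439475253427, 232.14877757901013)
0.032 [ 0.50449976 -0.12173189  0.032     ]
0.035 [ 0.50436172 -0.12112595  0.035     ]
[342.12053399 177.44095796] ((342.29827880859375, 177.90084838867188), (16.67099380493164, 25.3194637298584), 99.07966613769531) (342.36543606206527, 177.91974317817014)
0.032 [ 0.5038614  -0.12090227  0.032     ]
0.035 [ 0.50265488 -0.11799713  0.035     ]
```

Call:
send_rows:
  moves:
    - [0.85,3,2.1,0,0]
    - [0.85,7,5,0,0]
    - [0.85,11,7.9,1,0]
    - [0.85,15,10.7,2,0]
    - [0.85,18.5,13.3,4,0]
    - [0.85,20,14.3,5.4,0]
    - [0.85,20,14.3,5.4,0]
    - [0.85,20,14.3,5.4,0]
    - [0.85,20,14.3,5.4,0]

```text
t: 9.3
position: [0.5556, 0.1175, 0.1441]
ee_rot: [-0.0, 0.548, 0.836, -0.0]
ft_force: [0.2, -0.1, 0.5]
gripper_width: 0.0728
gripper_force: 0.0
```

Run:
```python
from h import *
go(.5595,.117,.028,.42)
```

```text
shift [-0.2   0.35 11.61] turn -0.01 yaw now 0.41 j6 1.24 pos [0.5556 0.1175 0.1441]
```

Call:
send_rows:
  moves:
    - [0.85,-0.2,0.3,4,0]
    - [0.85,-0.2,0.3,8,0]
    - [0.85,-0.2,0.3,11,0]
    - [0.85,-0.2,0.3,11.6,0]
    - [0,-0.2,0.3,11.6,0]
    - [0,-0.2,0.3,11.6,0]
    - [0,-0.2,0.3,11.6,0]
    - [0,-0.2,0.3,11.6,0]
    - [0,-0.2,0.3,11.6,0]

```text
t: 10.2
position: [0.5608, 0.1177, 0.0302]
ee_rot: [0.001, 0.548, 0.836, 0.001]
ft_force: [-0.9, -0.8, 6.6]
gripper_width: 0.0464
gripper_force: 60.4
```

Call:
send_rows:
  moves:
    - [0,0,0,-2,0]
    - [0,0,0,-5,0]
    - [0,0,0,-9,0]
    - [0,0,0,-12,0]
    - [0,0,0,-12,0]
    - [0,0,0,-12,0]

```text
t: 10.8
position: [0.5597, 0.1179, 0.1491]
ee_rot: [0.001, 0.548, 0.837, 0.001]
ft_force: [-0.3, -0.4, -3.6]
gripper_width: 0.0469
gripper_force: 62.2
```

Run:
```python
from h import *
go(.615,-.212,.14,.42)
```

```text
shift [-32.45  -8.12   0.91] turn -0.009 yaw now 0.411 j6 1.24 pos [0.5597 0.1179 0.1491]
```

Call:
send_rows:
  moves:
    - [0,-3,-0.8,0,0]
    - [0,-8,-2,0,0]
    - [0,-13,-3.3,0,0]
    - [0,-18,-4.5,0,0]
    - [0,-23,-5.8,0,0]
    - [0,-28,-7,0,0]
    - [0,-31,-7.8,0,0]
    - [0,-32.4,-8.1,0,0]
    - [0,-32.4,-8.1,0,0]
    - [0,-32.4,-8.1,0,0]

```text
t: 11.8
position: [0.6136, -0.2105, 0.1468]
ee_rot: [-0.001, 0.548, 0.836, 0.0]
ft_force: [-0.5, 0.5, -3.4]
gripper_width: 0.0466
gripper_force: 62.2
```

Run:
```python
from h import *
go(.615,-.212,.041,.42)
d=snapshot("scene");p=sensors.read_state()["position"];u=proj(d,p).astype(int)
cv2.imwrite("pics/g3.png",cv2.resize(d["frame"][u[1]-50:u[1]+40,u[0]-50:u[0]+50],None,fx=6,fy=6,interpolation=2)[:,:,::-1])
```

```text
shift [-0.22  0.08 10.58] turn -0.009 yaw now 0.411 j6 0.72 pos [ 0.6136 -0.2105  0.1468]
```

View pics/g3.png

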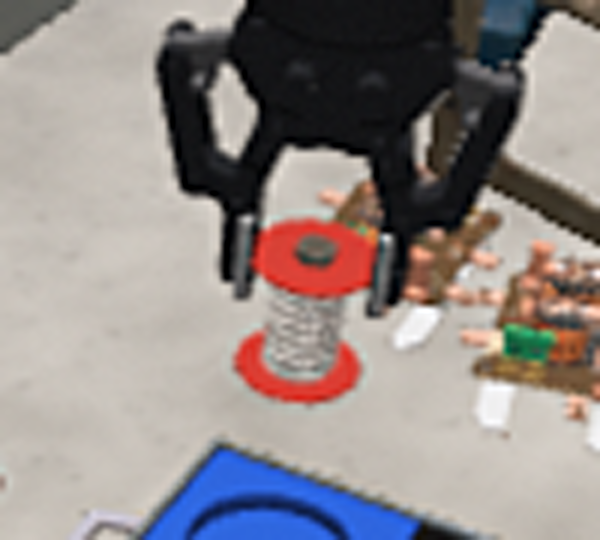

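Call:
send_rows:
  moves:
    - [0,-0.2,0.1,4,0]
    - [0,-0.2,0.1,8,0]
    - [0,-0.2,0.1,9.8,0]
    - [0,-0.2,0.1,10.3,0]
    - [0,-0.2,0.1,10.6,0]
    - [0,-0.2,0.1,10.7,0]
    - [0,-0.2,0.1,10.8,0]
    - [0,-0.2,0.1,10.8,0]

```text
t: 12.65
position: [0.6168, -0.2131, 0.0411]
ee_rot: [0.001, 0.548, 0.837, 0.0]
ft_force: [0.3, -0.4, -3.6]
gripper_width: 0.0471
gripper_force: 62.5
```

Call:
send_rows:
  moves:
    - [0,0.1,0,0.1,0]
    - [0,0.1,0,0.2,0]
    - [0,0.1,0,0.2,0]

```text
t: 12.95
position: [0.617, -0.2128, 0.0402]
ee_rot: [0.002, 0.548, 0.836, 0.0]
ft_force: [-1.1, -0.1, 9.2]
gripper_width: 0.0468
gripper_force: 63.3
```

Contact. Release and go up, towards the bobbin.

Call:
send_rows:
  moves:
    - [0.75,0,0,0,0]
    - [0.75,0,0,0,0]
    - [0.75,0,0,0,0]
    - [0.75,0,0,-2,0]
    - [0.75,0,0,-6,0]
    - [0.75,0,0,-10,0]
    - [0.75,0,0,-13,0]
    - [0.75,0,0,-13,0]
    - [0.75,0,0,-13,0]

```text
t: 13.85
position: [0.6161, -0.2122, 0.1685]
ee_rot: [0.001, 0.548, 0.837, 0.0]
ft_force: [1.0, 0.9, -0.3]
gripper_width: 0.0642
gripper_force: 0.0
```

Run:
```python
from h import *
go(.439,.108,.13,.42)
d=snapshot("top");s=snapshot("scene")
for k in(d,s):
    c0=proj(k,[.615,-.212,.062])
    try:
        c=cv2.convexHull(blob(k,c0,17,red));e=cv2.fitEllipse(c);print(c0,e,ray(k,e[0],.062))
    except Exception as x: print(x)
u=proj(s,[.615,-.212,.04]).astype(int);a=cv2.resize(s["frame"][u[1]-45:u[1]+45,u[0]-50:u[0]+50],None,fx=6,fy=6,interpolation=2)[:,:,::-1]
cv2.imwrite("pics/p2.png",a)
```

```text
shift [36.43 -3.45  3.82] turn -0.009 yaw now 0.411 j6 0.72 pos [ 0.6161 -0.2122  0.1685]
[425.76220754 181.07776384] ((423.1050109863281, 181.5474395751953), (23.290193557739258, 28.75010108947754), 67.46478271484375) [ 0.61383708 -0.20626326  0.062     ]
[324.5239084  130.90985324] ((323.9781188964844, 130.88893127441406), (12.206622123718262, 19.78176498413086), 96.7330322265625) [ 0.61615234 -0.21121251  0.062     ]
```

View pics/p2.png

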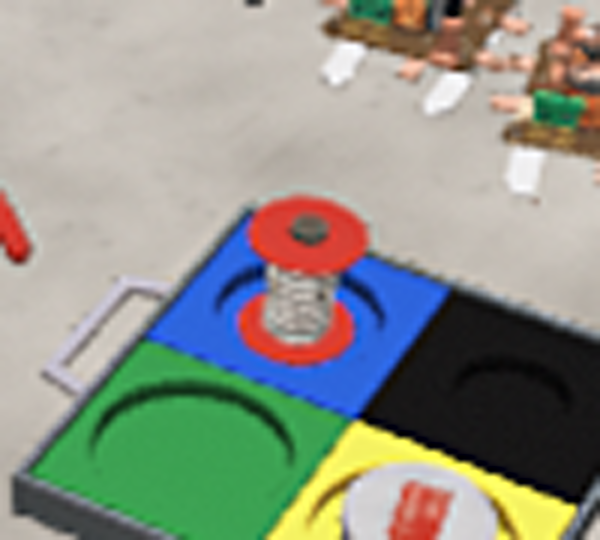

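Call:
send_rows:
  moves:
    - [0.6,4,-0.4,0,0]
    - [0.6,9,-0.9,0,0]
    - [0.6,14,-1.4,0,0]
    - [0.6,19,-1.8,0,0]
    - [0.6,24,-2.3,0,0]
    - [0.6,29,-2.8,0,0]
    - [0.6,33.5,-3.2,1,0]
    - [0.6,36.4,-3.4,3,0]
    - [0.6,36.4,-3.4,4,0]
    - [0.6,36.4,-3.4,5,0]

```text
t: 14.95
position: [0.4384, 0.1083, 0.1169]
ee_rot: [-0.0, 0.547, 0.837, -0.001]
ft_force: [0.5, 0.2, -0.5]
gripper_width: 0.0513
gripper_force: 0.0
```

Call:
send_rows:
  moves:
    - [0.6,0,0,0,0]
    - [0.6,0,0,0,0]

```text
t: 15.15
position: [0.4397, 0.1072, 0.1179]
ee_rot: [-0.0, 0.549, 0.836, -0.0]
ft_force: [-0.3, -0.5, 0.3]
gripper_width: 0.0512
gripper_force: 0.0
```

Run:
```python
from h import *
go(.439,.108,.011,.42)
```

```text
shift [ 0.1  -0.02 10.69] turn -0.01 yaw now 0.41 j6 1.24 pos [0.4397 0.1072 0.1179]
```

Call:
send_rows:
  moves:
    - [0.6,0.1,0,4,0]
    - [0.6,0.1,0,8,0]
    - [0.6,0.1,0,10.5,0]
    - [0.6,0.1,0,10.7,0]
    - [0.6,0.1,0,10.7,0]
    - [0,0.1,0,10.7,0]
    - [0,0.1,0,10.7,0]
    - [0,0.1,0,10.7,0]
    - [0,0.1,0,10.7,0]
    - [0,0.1,0,10.7,0]

```text
t: 16.15
position: [0.4402, 0.109, 0.0128]
ee_rot: [0.001, 0.548, 0.837, 0.001]
ft_force: [-0.9, -0.7, 10.3]
gripper_width: 0.0178
gripper_force: 58.4
```

Call:
send_rows:
  moves:
    - [0,0,0,0,0]
    - [0,0,0,0,0]
    - [0,0,0,-2,0]
    - [0,0,0,-5,0]
    - [0,0,0,-9,0]
    - [0,0,0,-12,0]
    - [0,0,0,-12,0]
    - [0,0,0,-12,0]

```text
t: 16.95
position: [0.4395, 0.1091, 0.1321]
ee_rot: [0.001, 0.548, 0.837, 0.001]
ft_force: [-0.4, 0.4, -1.0]
gripper_width: 0.018
gripper_force: 58.7
```

Run:
```python
from h import *
go(.515,-.223,.13,.42)
d=snapshot("scene");p=sensors.read_state()["position"];u=proj(d,p).astype(int)
cv2.imwrite("pics/g4.png",cv2.resize(d["frame"][u[1]-45:u[1]+35,u[0]-40:u[0]+40],None,fx=7,fy=7,interpolation=2)[:,:,::-1])
```

```text
shift [-33.46  -6.35   0.23] turn -0.009 yaw now 0.411 j6 1.24 pos [0.4395 0.1091 0.1321]
```

View pics/g4.png

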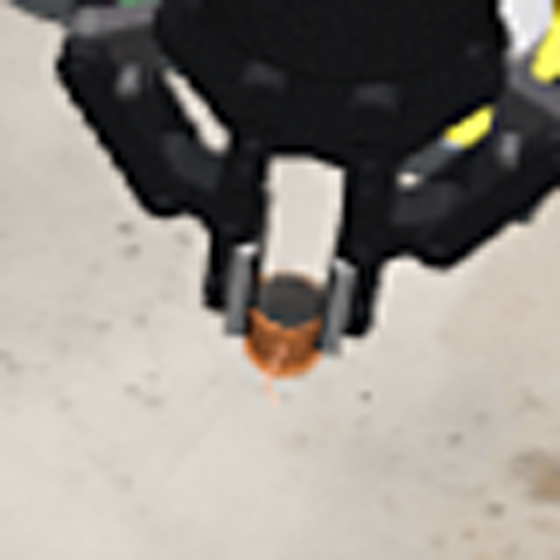

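Call:
send_rows:
  moves:
    - [0,-3,-0.6,0,0]
    - [0,-8,-1.5,0,0]
    - [0,-13,-2.5,0,0]
    - [0,-18,-3.4,0,0]
    - [0,-23,-4.4,0,0]
    - [0,-28,-5.3,0,0]
    - [0,-32,-6.1,0,0]
    - [0,-33.5,-6.3,0,0]
    - [0,-33.5,-6.3,0,0]
    - [0,-33.5,-6.3,0,0]

```text
t: 18.0
position: [0.5139, -0.2221, 0.13]
ee_rot: [-0.001, 0.548, 0.837, 0.0]
ft_force: [-0.2, 1.2, -0.6]
gripper_width: 0.0179
gripper_force: 58.7
```

Run:
```python
from h import *
go(.515,-.223,.025,.42)
```

```text
shift [-0.15  0.07 10.5 ] turn -0.009 yaw now 0.411 j6 0.62 pos [ 0.5139 -0.2221  0.13  ]
```

Call:
send_rows:
  moves:
    - [0,-0.1,0,4,0]
    - [0,-0.1,0,8,0]
    - [0,-0.1,0,9.8,0]
    - [0,-0.1,0,10.3,0]
    - [0,-0.1,0,10.5,0]
    - [0,-0.1,0,10.5,0]
    - [0,-0.1,0,10.5,0]

```text
t: 18.7
position: [0.5162, -0.2243, 0.0274]
ee_rot: [0.001, 0.548, 0.837, 0.0]
ft_force: [-0.3, 0.6, 0.2]
gripper_width: 0.0178
gripper_force: 58.7
```

Call:
send_rows:
  moves:
    - [0,0,0,0.1,0]
    - [0,0,0,0.2,0]
    - [0,0,0,0.2,0]

```text
t: 19.0
position: [0.5153, -0.2243, 0.0243]
ee_rot: [0.0, 0.548, 0.836, 0.0]
ft_force: [0.3, 0.7, 0.0]
gripper_width: 0.0181
gripper_force: 58.7
```

Call:
send_rows:
  moves:
    - [0,0,0,0.1,0]
    - [0,0,0,0.2,0]
    - [0,0,0,0.2,0]

```text
t: 19.3
position: [0.5154, -0.2243, 0.0228]
ee_rot: [0.0, 0.548, 0.836, -0.0]
ft_force: [-2.7, 1.1, 9.0]
gripper_width: 0.0179
gripper_force: 60.0
```

Call:
send_rows:
  moves:
    - [0.45,0,0,0,0]
    - [0.45,0,0,0,0]
    - [0.45,0,0,-0.2,0]
    - [0.45,0,0,-2,0]
    - [0.45,0,0,-6,0]
    - [0.45,0,0,-11,0]
    - [0.9,0,0,-15,0]
    - [1,0,0,-15,0]
    - [1,0,0,-15,0]

```text
t: 20.2
position: [0.5158, -0.2245, 0.173]
ee_rot: [0.001, 0.548, 0.837, 0.0]
ft_force: [-1.0, -0.2, -1.2]
gripper_width: 0.08
gripper_force: 0.0
```

Run:
```python
from h import *
go(.5675,.246,.17,.42)
s=snapshot("scene")
u=proj(s,[.515,-.223,.02]).astype(int);a=cv2.resize(s["frame"][u[1]-40:u[1]+40,u[0]-50:u[0]+50],None,fx=6,fy=6,interpolation=2)[:,:,::-1]
cv2.imwrite("pics/p3.png",a)
```

```text
shift [41.06 23.54  0.26] turn -0.009 yaw now 0.411 j6 0.62 pos [ 0.5158 -0.2245  0.173 ]
```

View pics/p3.png

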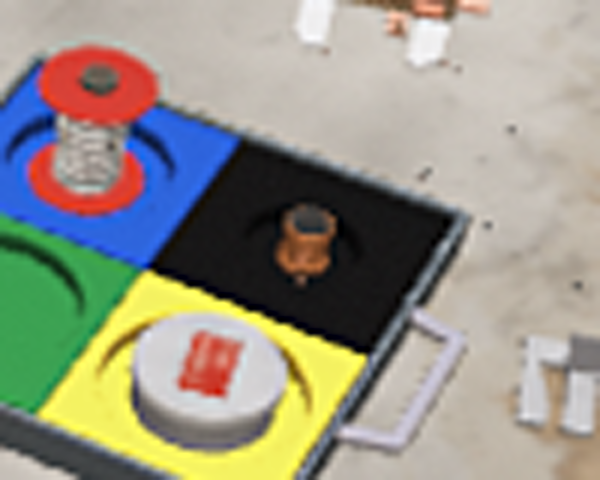

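Call:
send_rows:
  moves:
    - [1,4,2.3,0,0]
    - [1,9,5.2,0,0]
    - [1,14,8,0,0]
    - [1,19,10.9,0,0]
    - [1,24,13.8,0,0]
    - [1,28,16,0,0]
    - [1,32,18.3,0,0]
    - [1,36,20.6,0,0]
    - [1,39,22.4,0,0]
    - [1,41,23.5,0,0]

```text
t: 21.25
position: [0.5657, 0.249, 0.17]
ee_rot: [-0.001, 0.547, 0.837, -0.001]
ft_force: [0.2, -0.3, -0.1]
gripper_width: 0.0855
gripper_force: 0.0
```

Call:
send_rows:
  moves:
    - [1,0,0,0,0]
    - [1,0,0,0,0]
    - [1,0,0,0,0]

```text
t: 21.55
position: [0.5664, 0.2443, 0.1711]
ee_rot: [-0.001, 0.548, 0.836, -0.001]
ft_force: [-0.9, -0.4, -0.2]
gripper_width: 0.0853
gripper_force: 0.0
```

Run:
```python
from h import *
go(.5675,.246,.04,.42)
```

```text
shift [ 0.11  0.2  13.11] turn -0.01 yaw now 0.41 j6 1.45 pos [0.5664 0.2443 0.1711]
```

Call:
send_rows:
  moves:
    - [1,0.1,0.2,4,0]
    - [1,0.1,0.2,8,0]
    - [1,0.1,0.2,12,0]
    - [1,0.1,0.2,14.3,0]
    - [1,0.1,0.2,14.3,0]
    - [0,0.1,0.2,14.3,0]
    - [0,0.1,0.2,14.3,0]
    - [0,0.1,0.2,14.3,0]
    - [0,0.1,0.2,14.3,0]
    - [0,0.1,0.2,14.3,0]

```text
t: 22.55
position: [0.5699, 0.2472, 0.0316]
ee_rot: [0.001, 0.548, 0.836, 0.001]
ft_force: [-1.6, -2.3, 5.1]
gripper_width: 0.0576
gripper_force: 64.7
```

Call:
send_rows:
  moves:
    - [0,0,0,0,0]
    - [0,0,0,0,0]
    - [0,0,0,-2,0]
    - [0,0,0,-5,0]
    - [0,0,0,-9,0]
    - [0,0,0,-12,0]
    - [0,0,0,-14,0]
    - [0,0,0,-14,0]
    - [0,0,0,-14,0]

```text
t: 23.45
position: [0.5686, 0.2473, 0.1697]
ee_rot: [0.0, 0.548, 0.836, 0.001]
ft_force: [1.0, -0.3, -2.7]
gripper_width: 0.0574
gripper_force: 64.9
```

Run:
```python
from h import *
go(.605,-.111,.17,.42)
```

```text
shift [-34.3  -10.97  -0.04] turn -0.009 yaw now 0.411 j6 1.45 pos [0.5686 0.2473 0.1697]
```

Call:
send_rows:
  moves:
    - [0,-3,-1,0,0]
    - [0,-8,-2.6,0,0]
    - [0,-13,-4.2,0,0]
    - [0,-18,-5.8,0,0]
    - [0,-23,-7.4,0,0]
    - [0,-28,-9,0,0]
    - [0,-32,-10.2,0,0]
    - [0,-34.3,-11,0,0]
    - [0,-34.3,-11,0,0]
    - [0,-34.3,-11,0,0]

```text
t: 24.45
position: [0.6037, -0.1113, 0.1677]
ee_rot: [-0.001, 0.549, 0.836, -0.0]
ft_force: [-0.3, 1.5, -1.7]
gripper_width: 0.0574
gripper_force: 64.8
```

Run:
```python
from h import *
go(.605,-.111,.043,.42)
```

```text
shift [-0.05  0.16 12.47] turn -0.01 yaw now 0.41 j6 0.86 pos [ 0.6037 -0.1113  0.1677]
```

Call:
send_rows:
  moves:
    - [0,0,0.1,4,0]
    - [0,0,0.1,8,0]
    - [0,0,0.1,11,0]
    - [0,0,0.1,12,0]
    - [0,0,0.1,12.5,0]
    - [0,0,0.1,12.5,0]
    - [0,0,0.1,12.5,0]

```text
t: 25.15
position: [0.6066, -0.1107, 0.0457]
ee_rot: [0.001, 0.548, 0.837, 0.0]
ft_force: [1.1, 0.3, -2.1]
gripper_width: 0.0577
gripper_force: 64.8
```

Call:
send_rows:
  moves:
    - [0,0,0,0.1,0]
    - [0,0,0,0.2,0]
    - [0,0,0,0.2,0]

```text
t: 25.45
position: [0.6057, -0.1108, 0.0425]
ee_rot: [0.0, 0.548, 0.836, 0.0]
ft_force: [-0.8, 0.4, -1.9]
gripper_width: 0.0574
gripper_force: 64.8
```

Call:
send_rows:
  moves:
    - [0,0,0,0.1,0]
    - [0,0,0,0.2,0]
    - [0,0,0,0.2,0]

```text
t: 25.75
position: [0.6058, -0.111, 0.0416]
ee_rot: [0.001, 0.548, 0.836, 0.0]
ft_force: [-4.2, 0.6, 12.6]
gripper_width: 0.0574
gripper_force: 66.2
```

Call:
send_rows:
  moves:
    - [0.9,0,0,0,0]
    - [0.9,0,0,0,0]
    - [0.9,0,0,0,0]
    - [0.9,0,0,0,0]
    - [0.9,0,0,-2,0]
    - [0.9,0,0,-6,0]
    - [0.9,0,0,-11,0]
    - [0.9,0,0,-16,0]
    - [0.9,5,0,-18,0]
    - [0.9,10,0,-18,0]

```text
t: 26.75
position: [0.5688, -0.0227, 0.2233]
ee_rot: [0.003, 0.549, 0.836, 0.001]
ft_force: [0.7, 0.4, 0.2]
gripper_width: 0.0771
gripper_force: 0.0
```

Call:
send_rows:
  moves:
    - [0.9,5,-3,0,0]
    - [0.9,10,-7,0,0]
    - [0.9,14,-12,0,0]
    - [0.9,14,-15,0,0]
    - [0.9,14,-15,0,0]
    - [0.9,14,-15,0,0]

```text
t: 27.35
position: [0.3723, 0.0462, 0.2204]
ee_rot: [0.0, 0.548, 0.837, 0.0]
ft_force: [1.1, 0.6, -0.6]
gripper_width: 0.077
gripper_force: 0.0
```

Run:
```python
from h import *
d=snapshot("top");s=snapshot("scene");print(sensors.read_state()["position"])
c=circ(blob(d,proj(d,[.605,-.111,.09]),22,lambda h,s,v:(s<35)&(v<105)))[2];print("jar",ray(d,c,.09))
c=circ(blob(d,proj(d,[.615,-.212,.062]),17,red))[0];print("reel",ray(d,c,.062))
c=circ(blob(d,(272,147),22,lambda h,s,v:v<75))[2];print("wire",c)
a=cv2.resize(s["frame"][110:330,200:400],None,fx=2.7,fy=2.7,interpolation=2)[:,:,::-1];b=cv2.resize(d["frame"][130:280,190:460],(0,0),fx=.9,fy=.9)[:,:,::-1]
cv2.imwrite("pics/end.png",a)
```

```text
[0.37493045 0.04586618 0.22054064]
jar [ 0.60421445 -0.1100156   0.09      ]
reel [ 0.6130433  -0.20577799  0.062     ]
wire (271.5681818181818, 154.22727272727272)
```

View pics/end.png

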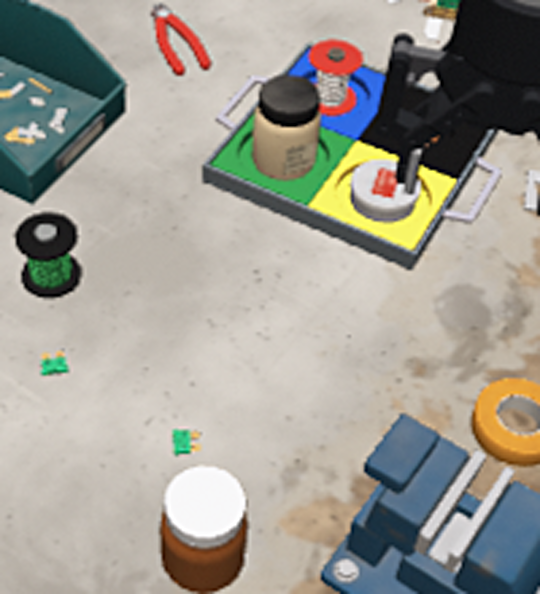

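```bash
python3 -c "
from plant import workorder
print(workorder.close_job())"
```

```text
the job is handed in; nothing more can be done
None
```

The four kit pieces stand in their wells (reel in blue, flux tin in yellow, rosin jar in green, bobbin in black), the black reel and amber jar were not touched, and I handed the job in at about 27 s; the hand-in returned no verdict.

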